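Press the model-chair cushions

ROBOT

A 6-joint arm with a two-finger parallel gripper is mounted at the origin on the work surface. World frame = base frame: x ahead of the robot, y to its left, z up, the work surface at z = 0. Lengths are in m, angles in rad, forces in N, time in s.
With the tool pointing down it reaches from about 0.3 to 0.775 m from the base axis. Payload 14.6 kg.
Tool frame: the origin (TCP) lies at the centre of the arm's flange, where the gripper is bolted on; the fingertips stand 199 mm ahead of it and the grasp point (between the pads) lies ctrl.tcp_to_grasp ahead of it (ctrl.tcp_to_grasp is the distance from the TCP to the grasp point, in m); z points along the fingers, y is the line along which they close (so a half turn about z gives the same grasp; the last joint's range is limited). The gripper opens to 94 mm and grips with 3 to 60 N. Pads are 16 mm wide; open, the fingers measure 119 mm over their backs; the gripper's body (75 mm by 177 mm) begins 78 mm behind the grasp point.
Start: joints at [-1.19, 0.3, 1.521, -0, 1.321, -0.067], TCP at [0.238, -0.496, 0.405] pointing down, gripper open.
Joint ranges: [-3.03, 3.03], [-0.79, 2.21], [0.23, 2.52], [-1.04, 4.18], [0, 3.07], [-2.55, 2.55]. Speed limits (rad/s): [2.22, 2.22, 2.57, 3.14, 3.14, 3.14].

INTERFACE

Orientations are given as [roll, pitch, yaw] about the fixed x, y, z axes, in that order (R = Rz(yaw) Ry(pitch) Rx(roll)).
In Python, from station import ctrl gives the robot as it stands. The module is installed in compiled form; this text tells all that it offers.
- The arm moves only by the shell command python3 -m jog 'ROWS' [OPENING] [FORCE]. ROWS is JSON, a list of rows, each a list of 6 numbers: the shift along the tool's x, y, z in cm, then the turn, a rotation vector about the tool's x, y, z in rad. In form: [[tx, ty, tz, ax, ay, az], ...]. A call has 1 to 8 rows; each row is the pose to reach, as a shift and turn from the pose commanded when the call began, along the tool's axes at that moment; what a row does not reach only later rows make up. A row lasts 1/10 s, in which the tool goes at most 50 mm and 8.59 degrees, less where a joint would pass 70% of its speed; a pose out of reach is approached as far as the arm can. A call with a gripper value outside its range is refused whole. OPENING is the opening in per cent of the stroke, from 0 (shut) to 100 (fully open), set as the call begins (- or left out, the last holds). The fingers move at their own pace and stop on an object; FORCE is the grip in N (left out, the last holds). Time passes only in rows, so rows that repeat a pose let the fingers close. It gives the time, the measured TCP pose, the force, the opening and the grip force at its end, in the units of the state.
- ctrl.get_obs(): the state, without advancing time (a new reading comes with each control period).
- ctrl.camera(name): name is "scene" or "top" or "wrist"; returns a dict with "img" (480x640x3 uint8, blue, green, red), "intrinsics" (3x3 intrinsics, pixels), "R" (3x3) and "t" (3): a world point X has camera coordinates R X + t. Camera axes: x right, y down, z forward; pixel columns grow to the right and rows downward; lengths in m; the calibration is good to about 2 mm. A picture is of the moment at which its call begins. There is no depth.
- ctrl.hand_in(): hands the job in; it is judged then, once.
The state is a dict: "time_s": time; "qpos": joint angles; "joint_vel": joint speeds; "tau": joint torques, N m; "ee_pos": TCP position; "eef_rot": TCP orientation; "force": force on the tool from outside, world axes, zero at the start; "moment": the same for the moment, N m; "grip_width": finger opening in m; "grip_force": force on a finger pad.
Only numpy, scipy, OpenCV 4.12 (cv2) and the standard library are available. Lean on these libraries where they do the work, as an engineer would, in place of code of your own. Each camera call takes 0.05 s, during which the arm holds its last target. There are 200 camera calls.

TASK

Put every loose model-chair cushion flat into a pocket of the press, one to a pocket, gripping them only lightly because they dent (no more than about 40 N of grip), and close the clear lid over them. Then tighten the four wing knobs clockwise in crisscross order (each next knob diagonally opposite, never two neighbours first): one pass with all four about half way, then a second crisscross pass with all four to their stops. Do not tighten knobs while the lid is open, and leave the other things on the table where they are.

Things in the scene. Friction and masses are not known exactly. Their poses are not given: they have to be found in the camera images.
- press: plywood press bed, 196 mm (own x) by 186 mm (own y), 12 mm thick, fixed; origin under its centre, on the table, x towards the hinge edge (away from the robot), y left, z up. On it four pockets between ribs 4 mm high and 4 mm wide, posts 18 mm thick, tops 33 mm above the table, at the corners (+-70, +-70 mm), and a hinged lid
- pocket0 (a point): centre of the floor of the near left pocket (-37, +35 mm in the press's frame), 12 mm above the table; the pocket is 54 mm along the press's x and 42 mm along its y, axes as the press
- pocket1 (a point): centre of the floor of the near right pocket (-37, -35 mm in the press's frame), 12 mm above the table; the pocket is 54 mm along the press's x and 42 mm along its y, axes as the press
- pocket2 (a point): centre of the floor of the far right pocket (+23, -35 mm in the press's frame), 12 mm above the table; the pocket is 54 mm along the press's x and 42 mm along its y, axes as the press
- pocket3 (a point): centre of the floor of the far left pocket (+23, +35 mm in the press's frame), 12 mm above the table; the pocket is 54 mm along the press's x and 42 mm along its y, axes as the press
- lid (a joint): lid angle a (rad): 0 closed, up to 1.9; a stiff hinge holds it where left (8 N at the front edge moves it). Clear plate, aluminium edging, 192 x 180 x 8 mm; underside 33 mm above the table when closed. Hinge axis along the press's y at x +100, z 33 mm in its frame; front edge (underside) at x = 100 - 196 cos a, z = 33 + 196 sin a mm. Knobs on its top face, which faces away from the robot when open
- knob0 (a joint): turn of the near left knob (rad): 0 loose, grows clockwise seen from above, 2.4 at its stop (fully tight), about 1.2 half way. It stays where it is left; turning takes about 0.15 N m. knob0 and knob2 are diagonally opposite, so are knob1 and knob3
- knob0_grip (a point): grip point on the near left knob's axis (-70, +70 mm in the press's frame, 72 mm above the table when the lid is closed), turning with it. Black wing: a bar 44 mm long (point x), 14 mm thick (point y), 32 mm tall on a low disc; its top 8 mm above this point, the lid 31 mm below. A white mark at the bar's -x end, which points to the press's front when loose
- knob1 (a joint): turn of the near right knob (rad): 0 loose, grows clockwise seen from above, 2.4 at its stop (fully tight), about 1.2 half way. It stays where it is left; turning takes about 0.15 N m. knob0 and knob2 are diagonally opposite, so are knob1 and knob3
- knob1_grip (a point): grip point on the near right knob's axis (-70, -70 mm in the press's frame, 72 mm above the table when the lid is closed), turning with it. Black wing: a bar 44 mm long (point x), 14 mm thick (point y), 32 mm tall on a low disc; its top 8 mm above this point, the lid 31 mm below. A white mark at the bar's -x end, which points to the press's front when loose
- knob2 (a joint): turn of the far right knob (rad): 0 loose, grows clockwise seen from above, 2.4 at its stop (fully tight), about 1.2 half way. It stays where it is left; turning takes about 0.15 N m. knob0 and knob2 are diagonally opposite, so are knob1 and knob3
- knob2_grip (a point): grip point on the far right knob's axis (+70, -70 mm in the press's frame, 72 mm above the table when the lid is closed), turning with it. Black wing: a bar 44 mm long (point x), 14 mm thick (point y), 32 mm tall on a low disc; its top 8 mm above this point, the lid 31 mm below. A white mark at the bar's -x end, which points to the press's front when loose
- knob3 (a joint): turn of the far left knob (rad): 0 loose, grows clockwise seen from above, 2.4 at its stop (fully tight), about 1.2 half way. It stays where it is left; turning takes about 0.15 N m. knob0 and knob2 are diagonally opposite, so are knob1 and knob3
- knob3_grip (a point): grip point on the far left knob's axis (+70, +70 mm in the press's frame, 72 mm above the table when the lid is closed), turning with it. Black wing: a bar 44 mm long (point x), 14 mm thick (point y), 32 mm tall on a low disc; its top 8 mm above this point, the lid 31 mm below. A white mark at the bar's -x end, which points to the press's front when loose
- cushion0: black tufted model-chair cushion, 44 mm (own x) by 32 mm (own y) by 18 mm tall, 25 g, edges rounded 3 mm; origin under its centre, z up. All are alike; two to four are present. It dents: finger contact over 100 N in all (both fingers together, so about 45 N of grip) is too much
- cushion1: black tufted model-chair cushion, 44 mm (own x) by 32 mm (own y) by 18 mm tall, 25 g, edges rounded 3 mm; origin under its centre, z up. All are alike; two to four are present. It dents: finger contact over 100 N in all (both fingers together, so about 45 N of grip) is too much
- cushion2: black tufted model-chair cushion, 44 mm (own x) by 32 mm (own y) by 18 mm tall, 25 g, edges rounded 3 mm; origin under its centre, z up. All are alike; two to four are present. It dents: finger contact over 100 N in all (both fingers together, so about 45 N of grip) is too much
- cushion3: black tufted model-chair cushion, 44 mm (own x) by 32 mm (own y) by 18 mm tall, 25 g, edges rounded 3 mm; origin under its centre, z up. All are alike; two to four are present. It dents: finger contact over 100 N in all (both fingers together, so about 45 N of grip) is too much
- model_chair: finished model chair, black seat and back on steel legs, 50 mm wide and 62 mm tall, loose; to be left alone. Origin under its middle
- spray_can: steel spray can, 52 mm across, 158 mm tall, loose; to be left alone. Origin under its middle
- paint_tin: green paint tin, 70 mm across, 85 mm tall, loose; to be left alone. Origin under its middle
- paint_bottle: white paint bottle, 56 mm across, 130 mm tall, loose; to be left alone. Origin under its middle
- brush: paintbrush lying flat, 160 mm long, loose; to be left alone. Origin under its middle
- glue_jar: small amber jar, 48 mm across, 50 mm tall, loose; to be left alone. Origin under its middle
There are look-alikes about, which are no part of the job. Leave any pink or purple look-alike of the cushion3 alone. What is shaped like the cushion2 but purple is not meant.

How it is judged:
On the way, in this order (a step that is already met when the one before it is completed fails the run):
1. every cushion present lies flat in a pocket ((distance between cushion0 and pocket0 below 0.011 m or distance between cushion0 and pocket1 below 0.011 m or distance between cushion0 and pocket2 below 0.011 m or distance between cushion0 and pocket3 below 0.011 m) and angle between each of cushion0, cushion1, cushion2, cushion3's own z axis and vertical below 0.12 rad and (distance between cushion1 and pocket0 below 0.011 m or distance between cushion1 and pocket1 below 0.011 m or distance between cushion1 and pocket2 below 0.011 m or distance between cushion1 and pocket3 below 0.011 m) and (distance between cushion2 and pocket0 below 0.011 m or distance between cushion2 and pocket1 below 0.011 m or distance between cushion2 and pocket2 below 0.011 m or distance between cushion2 and pocket3 below 0.011 m) and (distance between cushion3 and pocket0 below 0.011 m or distance between cushion3 and pocket1 below 0.011 m or distance between cushion3 and pocket2 below 0.011 m or distance between cushion3 and pocket3 below 0.011 m)), for 0.2 s.
2. the lid is closed (value of joint lid below 0.04 rad), for 0.2 s.
3. first pass: all four knobs are turned well on (over 0.75 rad) (value of joint each of knob0, knob1, knob2, knob3 above 0.75 rad), for 0.1 s.
4. second pass: all four knobs are at their stops (over 2.2 rad) (value of joint each of knob0, knob1, knob2, knob3 above 2.2 rad), for 0.1 s.
At the end, for the whole second after the job is handed in: every cushion present lies at rest and flat in a pocket (within 11 mm of its centre, tilt under 0.12 rad), the lid is closed (under 0.04 rad) and all four knobs are over 2.2 rad (all of step 1 and all of step 4 and value of joint lid below 0.04 rad and linear speed of each of cushion0, cushion1, cushion2, cushion3 below 0.02 m/s); the robot touches nothing.
It fails at once if out of crisscross order: two neighbouring knobs over 0.75 rad (first pass) or 1.8 rad (second pass) while the other two are not (((value of joint each of knob0, knob1 above 0.75 rad and value of joint each of knob2, knob3 below 0.75 rad) or (value of joint each of knob1, knob2 above 0.75 rad and value of joint each of knob3, knob0 below 0.75 rad) or (value of joint each of knob2, knob3 above 0.75 rad and value of joint each of knob0, knob1 below 0.75 rad) or (value of joint each of knob3, knob0 above 0.75 rad and value of joint each of knob1, knob2 below 0.75 rad)) or ((value of joint each of knob0, knob1 above 1.8 rad and value of joint each of knob2, knob3 below 1.8 rad) or (value of joint each of knob1, knob2 above 1.8 rad and value of joint each of knob3, knob0 below 1.8 rad) or (value of joint each of knob2, knob3 above 1.8 rad and value of joint each of knob0, knob1 below 1.8 rad) or (value of joint each of knob3, knob0 above 1.8 rad and value of joint each of knob1, knob2 below 1.8 rad))).
It fails at once if a knob tightened beyond 1.8 rad while another has not been turned on to 0.75 rad (value of joint any of knob0, knob1, knob2, knob3 above 1.8 rad and value of joint any of knob0, knob1, knob2, knob3 below 0.75 rad).
It fails at once if a knob tightened (over 0.75 rad) with the lid open (value of joint any of knob0, knob1, knob2, knob3 above 0.75 rad and value of joint lid above 0.12 rad).
It fails at once if a cushion squeezed or pressed by the fingers with more than 100 N in all (contact force between the fingers and cushion0 above 100 N or contact force between the fingers and cushion1 above 100 N or contact force between the fingers and cushion2 above 100 N or contact force between the fingers and cushion3 above 100 N).
It fails at once if another thing on the table moved more than 40 mm or tipped (distance of any of model_chair, spray_can, paint_tin, paint_bottle, brush, glue_jar from where it was at the start of the episode above 0.04 m or angle between any of model_chair, spray_can, paint_tin, paint_bottle, glue_jar's own z axis and vertical above 0.5 rad).
Of cushion0, cushion1, cushion2, cushion3 only 2 to 4 are there at a start; the rules pass over those that are not, and their reading is None.
At some moment in a run one of cushion0, cushion1, cushion2, cushion3 may be knocked a few centimetres aside while the robot is not near it.
Once in a run the grip may slacken for a moment while it holds something.
It also fails if it takes over 210 s, if anything falls off the work surface, if the arm or the gripper's body presses on something with over 40 N, if the wrist force passes 120 N, or if a joint passes its speed limit or range.

## Working session

There is one attempt and no reset: what is moved stays moved. The work goes in short steps, Python scripts to look and compute and a shell command to move; the robot and the scene stay as the last step left them, time stands still between calls to the robot, and variables do not carry over. Pictures are saved under pics/ and viewed, at most 14 in all, crops included, and the job is handed in when it is done.

```bash
mkdir -p pics; cat > h.py <<'E'
import numpy as np, cv2
from station import ctrl
from scipy.spatial.transform import Rotation as Ro
def shot(n,fn=None):
    c=ctrl.camera(n)
    if fn: cv2.imwrite('pics/'+fn,c['img'])
    return c
def ray(c,u,v,z):
    K,R,t=[np.array(c[k]) for k in('intrinsics','R','t')]
    d=R.T@np.linalg.solve(K,[u,v,1.]); o=-R.T@t
    return o+d*(z-o[2])/d[2]
def proj(c,X):
    K,R,t=[np.array(c[k]) for k in('intrinsics','R','t')]
    p=K@(R@np.array(X,float)+t); return p[:2]/p[2]
def pose():
    o=ctrl.get_obs(); e=o['eef_rot']
    return np.array(o['ee_pos']),Ro.from_euler('xyz',e) if np.size(e)==3 else Ro.from_matrix(e),o
E
python3 - <<'E'
from h import *
for n in('top','scene','wrist'):
    c=shot(n,n+'0.png'); print(n,-np.array(c['R']).T@np.array(c['t']))
print(ctrl.tcp_to_grasp,ctrl.get_obs())
E
```

```text
top [0.30829357 0.06077141 1.35373705]
scene [ 0.4822381  -0.76606419  0.7395297 ]
wrist [ 0.30026179 -0.46677868  0.38436971]
0.1804 {'time_s': 0.15, 'qpos': array([-1.18962715e+00,  3.00343283e-01,  1.52140606e+00,  1.59172239e-06,
        1.32070480e+00, -6.65801073e-02]), 'joint_vel': array([-0.00149824,  0.0005702 , -0.00192221,  0.00011579,  0.00025549,
        0.00056605]), 'tau': array([ 3.93607816e-04, -5.31962550e+01, -3.52819061e+01,  7.07941549e-02,
        2.35885178e-02, -9.32499211e-05]), 'ee_pos': array([ 0.23811655, -0.49576324,  0.40423041]), 'eef_rot': array([-3.14073317e+00, -5.88544838e-05,  4.47748860e-01]), 'force': array([ 0.09377827,  0.06362749, -0.71819575]), 'moment': array([ 0.01371547, -0.02195425, -0.01597005]), 'grip_force': 0.0, 'grip_width': 0.0936947791361486}
```

View pics/top0.png

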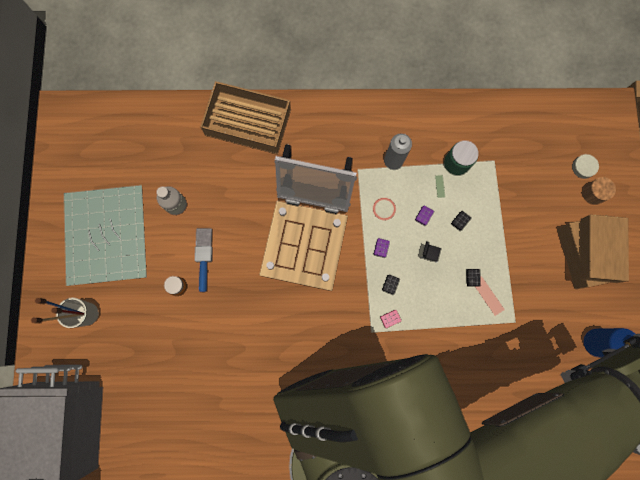

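View pics/scene0.png

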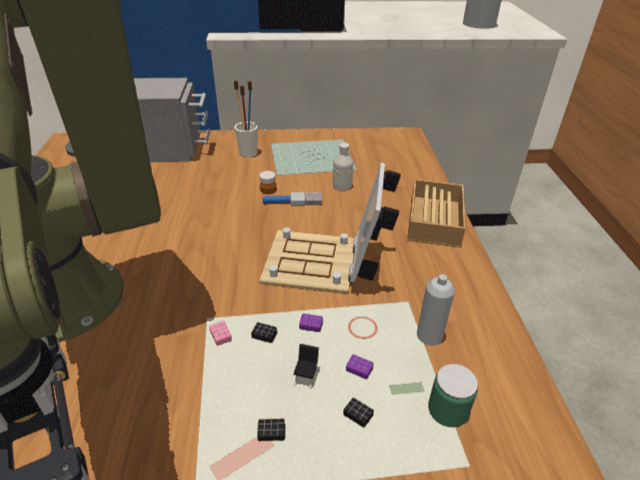

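Top view: black cushions at (461,220), (391,285) and (473,277). Not to be taken for one: the black model chair (430,252), purple look-alikes (425,215) and (381,248), and pink (391,318). The press posts are at about (283,211), (338,223), (270,266), (326,278), and the lid is standing open.

```bash
cat > m.py <<'E'
from h import *
def cush(c,roi=None,zt=.018,amin=60):
    im=c['img']; g=im.max(2); m=((g<75)).astype('uint8')*255
    m=cv2.morphologyEx(m,cv2.MORPH_CLOSE,np.ones((3,3)))
    out=[]
    for k in cv2.findContours(m,0,2)[0]:
        if cv2.contourArea(k)<amin: continue
        (u,v),wh,a=cv2.minAreaRect(k)
        b=cv2.boxPoints(((u,v),wh,a)); P=[ray(c,*p,zt) for p in b]
        e=[P[1]-P[0],P[2]-P[1]]; l=[np.linalg.norm(x) for x in e]; i=int(np.argmax(l))
        if max(l)<.08: out.append((np.round((u,v)),np.round(ray(c,u,v,zt),4),np.round(l,4),np.round(np.arctan2(e[i][1],e[i][0])%np.pi,3)))
    return out
E
python3 - <<'E'
from m import *
c=shot('top')
for o in cush(c): print(*o)
im=c['img']; 
P={}
for n,(u,v) in dict(fl=(283,211),fr=(338,223),nl=(270,266),nr=(326,278)).items():
    w=im[v-10:v+11,u-10:u+11].astype(int)
    m=(w.max(2)-w.min(2)<30)&(w.max(2)>140)
    ys,xs=np.nonzero(m); q=(u-10+xs.mean(),v-10+ys.mean()); P[n]=ray(c,*q,.033); print(n,q,m.sum(),P[n])
print('ctr',sum(P.values())/4,[np.linalg.norm(P[a]-P[b]) for a,b in(('fl','fr'),('nl','nr'),('fl','nl'),('fr','nr'))])
x=P['fl']+P['fr']-P['nl']-P['nr']; print('yaw',np.arctan2(x[1],x[0]))
cr=im[150:335,255:520]; cv2.imwrite('pics/crop1.png',cv2.resize(cr,None,fx=3,fy=3,interpolation=2))
E
```

```text
[390. 284.] [ 0.4262 -0.1229  0.018 ] [0.0427 0.0324] 2.755
[472. 277.] [ 0.4417 -0.3288  0.018 ] [0.0325 0.04  ] 3.079
[431. 251.] [ 0.5067 -0.2275  0.018 ] [0.0427 0.0428] 1.264
[460. 220.] [ 0.5864 -0.3066  0.018 ] [0.0449 0.0313] 2.441
[590. 194.] [ 0.6509 -0.6435  0.018 ] [0.0391 0.0599] 0.456
[348. 163.] [ 0.7386 -0.0258  0.018 ] [0.0348 0.0167] 2.934
[455. 163.] [ 0.7371 -0.3018  0.018 ] [0.0553 0.0709] 0.816
[393. 158.] [ 0.7528 -0.1411  0.018 ] [0.057  0.0545] 2.669
[287. 151.] [0.7733 0.1317 0.018 ] [0.034  0.0209] 2.909
fl (np.float64(283.0), np.float64(209.66666666666666)) 42 [0.61380664 0.14182449 0.033     ]
fr (np.float64(336.65714285714284), np.float64(222.17142857142858)) 35 [0.58064023 0.00762796 0.033     ]
nl (np.float64(269.87179487179486), np.float64(265.02564102564105)) 39 [0.47429226 0.17380178 0.033     ]
nr (np.float64(325.0), np.float64(276.8536585365854)) 41 [0.44385304 0.03835285 0.033     ]
ctr [0.52814804 0.09040177 0.033     ] [np.float64(0.13823428288175482), np.float64(0.13882708118029297), np.float64(0.14313213765478705), np.float64(0.14019540634798)]
yaw -0.22315435891843255
```

View pics/crop1.png

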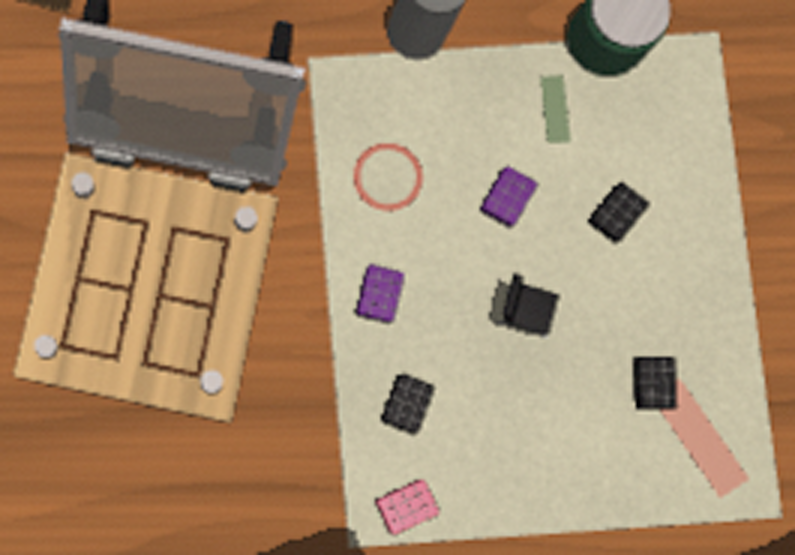

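```bash
cat > plan.py <<'E'
from h import *
import sys
x,y,z,yaw=map(float,sys.argv[1:5])
p,R,o=pose()
T=Ro.from_euler('xyz',[np.pi,0,yaw])
d=R.inv().apply(np.array([x,y,z])-p)*100; w=(R.inv()*T).as_rotvec()
print(np.round(d,2),np.round(w,3),'rows>=%.1f'%max(np.linalg.norm(d)/5,np.linalg.norm(w)/.15),'q',np.round(o['qpos'],2))
E
cat > press.py <<'E'
from h import *
C=np.array([.528,.0904]);Y=-.223
def W(x,y,z): c,s=np.cos(Y),np.sin(Y); return np.array([C[0]+c*x-s*y,C[1]+s*x+c*y,z])
E
python3 - <<'E'
from press import *
c=shot('top')
for a in np.arange(1.4,1.91,.1):
    print(round(a,1),[proj(c,W(.1-.196*np.cos(a)+.008*np.sin(a)*k,y,.033+.196*np.sin(a)+.008*np.cos(a)*k)).round() for y in(.09,-.09) for k in (0,)])
for i,(x,y) in enumerate([(-.037,.035),(-.037,-.035),(.023,-.035),(.023,.035)]): print(i,W(x,y,0).round(4),proj(c,W(x,y,.012)).round())
w=shot('wrist'); p,R,o=pose(); print(proj(w,p-[0,0,.1804]),proj(w,[p[0],p[1],0]))
E
python3 plan.py 0.426 -0.123 0.35 2.755
```

```text
1.4 [array([268., 190.]), array([349., 207.])]
1.5 [array([269., 181.]), array([351., 198.])]
1.6 [array([272., 173.]), array([353., 190.])]
1.7 [array([274., 164.]), array([355., 181.])]
1.8 [array([276., 157.]), array([356., 173.])]
1.9 [array([278., 149.]), array([358., 166.])]
0 [0.4997 0.1327 0.    ] [287. 256.]
1 [0.4842 0.0644 0.    ] [314. 262.]
2 [0.5427 0.0512 0.    ] [319. 239.]
3 [0.5582 0.1194 0.    ] [292. 233.]
[314.22284782 300.41879296] [315.03494327 218.30256774]
[ 33.07 -25.47   5.46] [-0.    -0.    -2.307] rows>=15.4 q [-1.19  0.3   1.52 -0.    1.32 -0.07]
```

```bash
python3 -m jog '[[33,-25.5,5.5,0,0,-2.307],[33,-25.5,5.5,0,0,-2.307],[33,-25.5,5.5,0,0,-2.307],[33,-25.5,5.5,0,0,-2.307],[33,-25.5,5.5,0,0,-2.307],[33,-25.5,5.5,0,0,-2.307],[33,-25.5,5.5,0,0,-2.307],[33,-25.5,5.5,0,0,-2.307]]' 70 25; python3 plan.py 0.426 -0.123 0.35 2.755
```

```text
time_s: 1.1
ee_pos: [0.4164, -0.1394, 0.3524]
eef_rot: [3.141, 0.0, 1.654]
force: [0.6, -1.6, 0.5]
grip_width: 0.0657
grip_force: 0.0
[1.55 1.09 0.24] [ 0.000e+00  1.000e-03 -1.101e+00] rows>=7.3 q [-0.41  0.11  1.88 -0.    1.15 -0.49]
```

```bash
python3 -m jog '[[1.5,1.1,0.2,0,0,-1.1],[1.5,1.1,0.2,0,0,-1.1],[1.5,1.1,0.2,0,0,-1.1],[1.5,1.1,0.2,0,0,-1.1],[1.5,1.1,0.2,0,0,-1.1],[1.5,1.1,0.2,0,0,-1.1],[1.5,1.1,0.2,0,0,-1.1],[1.5,1.1,0.2,0,0,-1.1]]'; python3 - <<'E'
from m import *
w=shot('wrist','w1.png')
for o in cush(w,amin=1500): print(*o)
E
```

```text
time_s: 1.9
ee_pos: [0.4258, -0.1255, 0.3504]
eef_rot: [-3.142, 0.0, 2.753]
force: [-0.4, -0.5, 0.3]
grip_width: 0.0659
grip_force: 0.0
[318. 231.] [ 0.4261 -0.1241  0.018 ] [0.0307 0.0437] 2.765
```

View pics/w1.png

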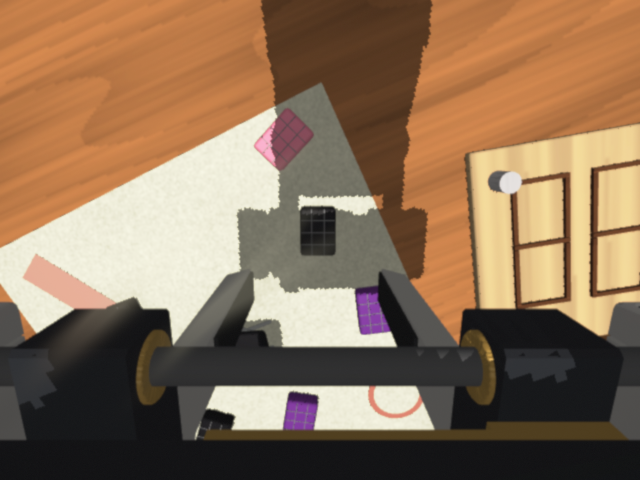

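Close view: the black cushion is centred at (318,231) between the fingers, pink is at (284,139), purple at (372,310). Choice confirmed, so I'm descending.

```bash
python3 -m jog '[[0.05,0.13,5,0,0,-0.01],[0.05,0.13,10,0,0,-0.01],[0.05,0.13,13,0,0,-0.01],[0.05,0.13,14.5,0,0,-0.01],[0.05,0.13,14.5,0,0,-0.01]]'; python3 -m jog '[[0,0,0,0,0,0],[0,0,0,0,0,0],[0,0,0,0,0,0],[0,0,0,0,0,0],[0,0,0,0,0,0],[0,0,0,0,0,0],[0,0,0,0,0,0],[0,0,0,0,0,0]]' 15 25
```

```text
time_s: 2.45
ee_pos: [0.4254, -0.124, 0.2036]
eef_rot: [-3.142, -0.004, 2.757]
force: [0.1, -0.9, 0.4]
grip_width: 0.0655
grip_force: 0.0
time_s: 3.25
ee_pos: [0.426, -0.1242, 0.2058]
eef_rot: [3.142, 0.001, 2.758]
force: [-1.0, 0.4, 6.8]
grip_width: 0.0318
grip_force: 25.0
```

```bash
python3 -m jog '[[0,0,-3,0,0,0],[0,0,-7,0,0,0],[0,0,-9,0,0,0],[0,0,-9,0,0,0]]'; python3 plan.py 0.4842 0.0644 0.295 2.918
```

```text
time_s: 3.65
ee_pos: [0.4262, -0.1243, 0.2978]
eef_rot: [3.141, 0.005, 2.758]
force: [0.6, -0.7, 0.0]
grip_width: 0.0317
grip_force: 25.0
[ 1.69 19.67  0.28] [-0.     0.005 -0.16 ] rows>=3.9 q [-0.37  0.19  1.93  0.    1.02 -1.55]
```

```bash
python3 -m jog '[[0.5,5,0,0,0,-0.05],[1,10,0,0,0,-0.1],[1.7,15,0,0,0,-0.16],[1.7,19.7,0,0,0,-0.16],[1.7,19.7,0,0,0,-0.16],[1.7,19.7,0,0,0,-0.16]]'; python3 - <<'E'
from press import *
w=shot('wrist','w2.png')
for x in(-.07,.07):
  for y in (-.07,.07): print(x,y,proj(w,W(x,y,.033)).round())
print(proj(w,W(-.037,-.035,.012)).round(),proj(w,W(-.037,.035,.012)).round())
E
python3 plan.py 0.4842 0.0644 0.217 2.918
```

```text
time_s: 4.25
ee_pos: [0.4836, 0.0655, 0.294]
eef_rot: [-3.141, -0.002, 2.92]
force: [0.0, -0.3, 0.1]
grip_width: 0.0319
grip_force: 25.0
-0.07 -0.07 [263. 208.]
-0.07 0.07 [470. 208.]
0.07 -0.07 [270. 389.]
0.07 0.07 [452. 389.]
[315. 247.] [408. 247.]
[-0.08 -0.    7.72] [-0.001 -0.002  0.   ] rows>=1.5 q [ 0.06  0.29  1.81 -0.    1.04 -1.29]
```

View pics/w2.png

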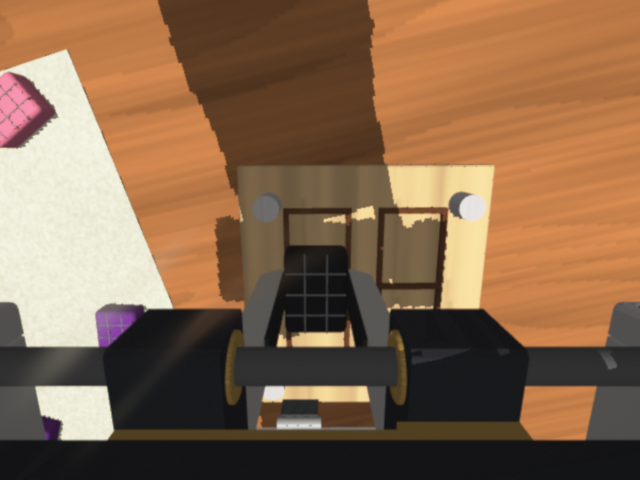

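Wrist view: pocket ribs run x 286–350 px (centre 318, predicted 315), posts at (266,208) and (471,206), so the press sits about 1.5 mm further left. I'll shift for that and lower.

```bash
python3 -m jog '[[0,0.15,3,0,0,0],[0,0.15,5.5,0,0,0],[0,0.15,7,0,0,0],[0,0.15,7.4,0,0,0],[0,0.15,7.4,0,0,0],[0,0.15,7.4,0,0,0]]'
```

```text
time_s: 4.9
ee_pos: [0.4843, 0.0658, 0.2221]
eef_rot: [3.141, 0.001, 2.917]
force: [-1.1, -0.3, 0.1]
grip_width: 0.0319
grip_force: 25.0
```

```bash
python3 -m jog '[[0,0,0.2,0,0,0],[0,0,0.38,0,0,0],[0,0,0.38,0,0,0],[0,0,0.38,0,0,0]]'; python3 -m jog '[[0,0,0,0,0,0],[0,0,0,0,0,0],[0,0,0,0,0,0],[0,0,0,0,0,0]]' 50 25;python3 -m jog '[[0,0,-2,0,0,0],[0,0,-6,0,0,0],[0,0,-11,0,0,0],[0,0,-13,0,0,0],[0,0,-13,0,0,0]]'; python3 - <<'E'
from press import *
from m import cush
w=shot('wrist','w3.png')
for o in cush(w,zt=.03,amin=1500): print(*o)
t=shot('top'); print(*[o for o in cush(t)],sep='\n')
print(W(-.037,-.035,.03))
E
python3 plan.py 0.442 -0.329 .35 3.08
```

```text
time_s: 5.3
ee_pos: [0.4843, 0.0663, 0.2178]
eef_rot: [3.141, 0.001, 2.918]
force: [0.1, -1.2, 3.5]
grip_width: 0.0322
grip_force: 25.0
time_s: 5.7
ee_pos: [0.4841, 0.0664, 0.2175]
eef_rot: [-3.142, -0.0, 2.918]
force: [-0.1, 0.6, 0.2]
grip_width: 0.047
grip_force: 0.0
time_s: 6.2
ee_pos: [0.4844, 0.0664, 0.3505]
eef_rot: [3.14, 0.005, 2.918]
force: [0.9, -0.2, -1.0]
grip_width: 0.0466
grip_force: 0.0
(array([631., 342.]), array([ 0.2781, -0.7066,  0.018 ]), array([0.0393, 0.0361]), np.float64(1.561))
(array([472., 277.]), array([ 0.4417, -0.3288,  0.018 ]), array([0.0325, 0.04  ]), np.float64(3.079))
(array([431., 251.]), array([ 0.5067, -0.2275,  0.018 ]), array([0.0427, 0.0428]), np.float64(1.264))
(array([460., 220.]), array([ 0.5865, -0.3067,  0.018 ]), array([0.0444, 0.0313]), np.float64(2.441))
(array([590., 194.]), array([ 0.6509, -0.6435,  0.018 ]), array([0.0391, 0.0599]), np.float64(0.456))
(array([348., 163.]), array([ 0.7386, -0.0258,  0.018 ]), array([0.0348, 0.0167]), np.float64(2.934))
(array([455., 163.]), array([ 0.7381, -0.3024,  0.018 ]), array([0.0569, 0.07  ]), np.float64(0.759))
(array([393., 158.]), array([ 0.7528, -0.1411,  0.018 ]), array([0.057 , 0.0545]), np.float64(2.669))
(array([288., 151.]), array([0.7732, 0.1311, 0.018 ]), array([0.034 , 0.0221]), np.float64(2.909))
[0.48417571 0.06444944 0.03      ]
[ -4.68 -39.48  -0.3 ] [-0.    -0.    -0.162] rows>=8.0 q [ 0.06  0.22  1.76  0.    1.16 -1.29]
```

View pics/w3.png

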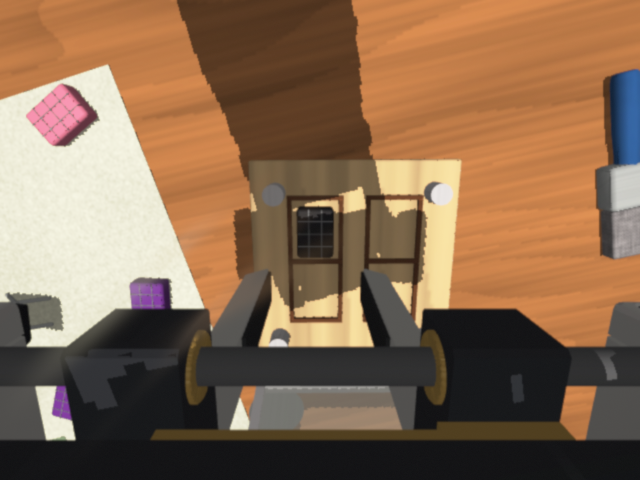

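Cushion 1 sits flat in pocket1 (cushion centre about (316,232), between ribs 290–342). Next is the cushion at (0.442,-0.329).

```bash
python3 -m jog '[[-0.6,-5,0,0,0,-0.02],[-1.2,-10,0,0,0,-0.05],[-1.8,-15,0,0,0,-0.08],[-2.4,-20,0,0,0,-0.1],[-3,-25,0,0,0,-0.13],[-3.6,-30,0,0,0,-0.16],[-4.2,-35,0,0,0,-0.16],[-4.7,-39.5,0,0,0,-0.16]]' 70; python3 -m jog '[[0,0,0,0,0,0],[0,0,0,0,0,0]]'; python3 - <<'E'
from m import *
w=shot('wrist','w4.png')
for o in cush(w,amin=1500): print(*o)
E
python3 plan.py 0.442 -0.329 .205 3.08
```

```text
time_s: 7.1
ee_pos: [0.4416, -0.3313, 0.3455]
eef_rot: [3.14, -0.002, 3.078]
force: [1.4, 1.3, 0.6]
grip_width: 0.0662
grip_force: 0.0
time_s: 7.3
ee_pos: [0.442, -0.3297, 0.3455]
eef_rot: [3.139, -0.003, 3.076]
force: [0.3, 0.2, -1.3]
grip_width: 0.0658
grip_force: 0.0
[313. 233.] [ 0.4412 -0.332   0.018 ] [0.0311 0.0444] 3.125
[-0.   -0.05 14.09] [ 0.002 -0.002 -0.003] rows>=2.8 q [-0.71  0.36  1.59  0.    1.2  -2.21]
```

```bash
python3 -m jog '[[0.07,-0.23,5,0,0,-0.045],[0.07,-0.23,10,0,0,-0.045],[0.07,-0.23,13,0,0,-0.045],[0.07,-0.23,14,0,0,-0.045],[0.07,-0.23,14,0,0,-0.045]]'; python3 -m jog '[[0,0,0,0,0,0],[0,0,0,0,0,0],[0,0,0,0,0,0],[0,0,0,0,0,0],[0,0,0,0,0,0],[0,0,0,0,0,0],[0,0,0,0,0,0],[0,0,0,0,0,0]]' 15 25; python3 -m jog '[[0,0,-3,0,0,0],[0,0,-7,0,0,0],[0,0,-9,0,0,0],[0,0,-9,0,0,0]]'; python3 plan.py 0.5000 0.1342 0.295 2.918
```

```text
time_s: 7.85
ee_pos: [0.4418, -0.3305, 0.2068]
eef_rot: [3.14, -0.002, 3.124]
force: [-0.1, 0.1, -0.1]
grip_width: 0.0658
grip_force: 0.0
time_s: 8.65
ee_pos: [0.4416, -0.3315, 0.208]
eef_rot: [-3.141, 0.0, 3.123]
force: [-1.6, 1.1, 6.2]
grip_width: 0.0317
grip_force: 25.0
time_s: 9.05
ee_pos: [0.4418, -0.3317, 0.3004]
eef_rot: [-3.138, 0.004, 3.123]
force: [0.1, -0.5, -0.4]
grip_width: 0.0315
grip_force: 25.0
[-4.94 46.69  0.41] [-0.003  0.004  0.205] rows>=9.4 q [-0.71  0.41  1.63 -0.    1.1  -2.26]
```

```bash
python3 -m jog '[[-0.5,5,0,0,0,0.02],[-1,10,0,0,0,0.05],[-1.6,15,0,0,0,0.08],[-2.1,20,0,0,0,0.1],[-2.6,25,0,0,0,0.13],[-3.2,30,0,0,0,0.16],[-3.7,35,0,0,0,0.19],[-4.2,40,0,0,0,0.205]]'; python3 plan.py 0.5000 0.1342 0.295 2.918
```

```text
time_s: 9.85
ee_pos: [0.4904, 0.0675, 0.2964]
eef_rot: [-3.141, -0.001, 2.916]
force: [1.5, -0.2, -0.3]
grip_width: 0.032
grip_force: 25.0
[0.55 6.72 0.14] [-0.    -0.001 -0.002] rows>=1.3 q [ 0.06  0.3   1.79 -0.    1.05 -1.28]
```

```bash
python3 -m jog '[[0.3,3.5,0,0,0,0],[0.55,6.6,0,0,0,0],[0.55,6.6,0,0,0,0],[0.55,6.6,0,0,0,0]]'; python3 plan.py 0.5000 0.1342 0.219 2.918
```

```text
time_s: 10.25
ee_pos: [0.4998, 0.1312, 0.2963]
eef_rot: [-3.141, -0.002, 2.919]
force: [0.2, -0.0, -0.7]
grip_width: 0.0318
grip_force: 25.0
[0.03 0.3  7.73] [-0.001 -0.002  0.001] rows>=1.5 q [ 0.19  0.35  1.73 -0.    1.07 -1.16]
```

```bash
python3 -m jog '[[0,0.28,3,0,0,0],[0,0.28,5.5,0,0,0],[0,0.28,7,0,0,0],[0,0.28,7.3,0,0,0],[0,0.28,7.3,0,0,0],[0,0.28,7.3,0,0,0]]';python3 plan.py 0.5000 0.1342 0.2195 2.918
```

```text
time_s: 10.85
ee_pos: [0.5009, 0.1333, 0.2253]
eef_rot: [3.141, 0.001, 2.917]
force: [0.6, -0.7, 0.8]
grip_width: 0.0321
grip_force: 25.0
[0.11 0.06 0.58] [ 0.     0.001 -0.001] rows>=0.1 q [ 0.19  0.46  1.77  0.    0.91 -1.16]
```

```bash
python3 -m jog '[[0.05,0.05,0.3,0,0,0],[0.05,0.05,0.53,0,0,0],[0.05,0.05,0.53,0,0,0],[0.05,0.05,0.53,0,0,0]]'; python3 -m jog '[[0,0,0,0,0,0],[0,0,0,0,0,0],[0,0,0,0,0,0],[0,0,0,0,0,0]]' 48 25;python3 -m jog '[[0,0,-2,0,0,0],[0,0,-6,0,0,0],[0,0,-11,0,0,0],[0,0,-13,0,0,0],[0,0,-13,0,0,0]]'; python3 - <<'E'
from press import *
from m import cush
w=shot('wrist','w5.png')
t=shot('top'); print(*[o for o in cush(t) if o[1][0]<.7],sep='\n')
E
python3 plan.py 0.5865 -0.307 .35 2.441
```

```text
time_s: 11.25
ee_pos: [0.5004, 0.1344, 0.2199]
eef_rot: [3.141, 0.001, 2.918]
force: [-1.2, -0.9, 5.8]
grip_width: 0.0317
grip_force: 25.0
time_s: 11.65
ee_pos: [0.5003, 0.1344, 0.2192]
eef_rot: [-3.142, -0.0, 2.918]
force: [0.0, -0.6, -0.6]
grip_width: 0.045
grip_force: 0.0
time_s: 12.15
ee_pos: [0.5005, 0.1344, 0.3523]
eef_rot: [3.139, 0.005, 2.918]
force: [-0.1, -0.7, -1.1]
grip_width: 0.0452
grip_force: 0.0
(array([631., 342.]), array([ 0.2781, -0.7066,  0.018 ]), array([0.0393, 0.0361]), np.float64(1.561))
(array([431., 252.]), array([ 0.5066, -0.2282,  0.018 ]), array([0.0429, 0.0408]), np.float64(2.825))
(array([460., 220.]), array([ 0.5865, -0.3067,  0.018 ]), array([0.0444, 0.0313]), np.float64(2.441))
(array([590., 194.]), array([ 0.6509, -0.6435,  0.018 ]), array([0.0391, 0.0599]), np.float64(0.456))
[-18.22 -41.12  -0.14] [-0.    -0.     0.477] rows>=9.0 q [ 0.19  0.28  1.68  0.    1.18 -1.16]
```

View pics/w5.png

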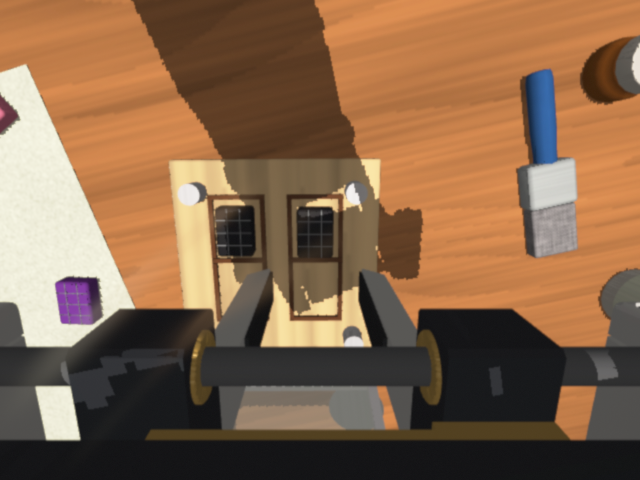

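Both cushions are seated, at (236,231) and (315,231). Now the third, at (0.5865,-0.307).

```bash
python3 -m jog '[[-2,-4.5,0,0,0,0.05],[-4,-9,0,0,0,0.12],[-6,-13.5,0,0,0,0.18],[-8,-18,0,0,0,0.24],[-10,-22.5,0,0,0,0.3],[-12,-27,0,0,0,0.36],[-14,-31.5,0,0,0,0.42],[-16,-36,0,0,0,0.477]]' 70; python3 plan.py 0.5865 -0.307 .35 2.441
```

```text
time_s: 13.05
ee_pos: [0.5763, -0.2543, 0.347]
eef_rot: [-3.141, -0.003, 2.438]
force: [-0.0, 0.3, -1.0]
grip_width: 0.0657
grip_force: 0.0
[-4.18 -3.36 -0.31] [-0.001 -0.003 -0.003] rows>=1.1 q [-0.47  0.53  1.34  0.    1.28 -1.34]
```

```bash
python3 -m jog '[[-4.1,-3.2,0,0,0,0],[-4.1,-3.2,0,0,0,0],[-4.1,-3.2,0,0,0,0],[-4.1,-3.2,0,0,0,0]]'; python3 - <<'E'
from m import *
w=shot('wrist','w6.png')
for o in cush(w,amin=1500): print(*o)
E
python3 plan.py 0.5865 -0.307 .205 2.441
```

```text
time_s: 13.45
ee_pos: [0.5872, -0.302, 0.348]
eef_rot: [-3.141, -0.002, 2.442]
force: [0.3, 1.0, -0.8]
grip_width: 0.0657
grip_force: 0.0
[310. 236.] [ 0.587  -0.3079  0.018 ] [0.0305 0.0446] 2.448
[326.  88.] [ 0.5014 -0.2183  0.018 ] [0.0539 0.0443] 1.244
[-0.3  -0.45 14.36] [-0.    -0.001  0.001] rows>=2.9 q [-0.53  0.59  1.24  0.    1.32 -1.4 ]
```

```bash
python3 -m jog '[[-0.38,-0.46,5,0,0,0],[-0.38,-0.46,10,0,0,0],[-0.38,-0.46,13,0,0,0],[-0.38,-0.46,14.2,0,0,0],[-0.38,-0.46,14.2,0,0,0],[-0.38,-0.46,14.2,0,0,0]]'; python3 -m jog '[[0,0,0,0,0,0],[0,0,0,0,0,0],[0,0,0,0,0,0],[0,0,0,0,0,0],[0,0,0,0,0,0],[0,0,0,0,0,0],[0,0,0,0,0,0],[0,0,0,0,0,0]]' 15 25; python3 -m jog '[[0,0,-3,0,0,0],[0,0,-7,0,0,0],[0,0,-10,0,0,0],[0,0,-10,0,0,0]]'; python3 plan.py 0.5430 0.0527 0.305 2.918
```

```text
time_s: 14.1
ee_pos: [0.5876, -0.3088, 0.2093]
eef_rot: [3.141, 0.003, 2.441]
force: [-0.4, 0.2, 0.1]
grip_width: 0.0657
grip_force: 0.0
time_s: 14.9
ee_pos: [0.5871, -0.3091, 0.2075]
eef_rot: [3.142, 0.0, 2.441]
force: [-0.7, 0.7, 2.9]
grip_width: 0.0314
grip_force: 25.0
time_s: 15.3
ee_pos: [0.5874, -0.3092, 0.3119]
eef_rot: [3.14, 0.007, 2.441]
force: [0.4, -1.0, -0.8]
grip_width: 0.0317
grip_force: 25.0
[26.73 24.8   0.54] [-0.001  0.007 -0.477] rows>=7.3 q [-0.54  0.63  1.26 -0.    1.24 -1.41]
```

```bash
python3 -m jog '[[4.5,2,0,0,0,-0.07],[9,4,0,0,0,-0.14],[13.5,6,0,0,0,-0.21],[18,8.5,0,0,0,-0.28],[22,11.5,0,0,0,-0.35],[25,15.5,0,0,0,-0.42],[26.7,20,0,0,0,-0.477],[26.7,24.7,0,0,0,-0.477]]'; python3 -m jog '[[0,0,0,0,0,0],[0,0,0,0,0,0],[0,0,0,0,0,0]]';python3 plan.py 0.5430 0.0527 0.2195 2.918; python3 - <<'E'
from press import *
w=shot('wrist','w7.png')
print(proj(w,W(.023,-.035,.012)).round())
E
```

```text
time_s: 16.1
ee_pos: [0.5416, 0.0545, 0.3068]
eef_rot: [-3.141, -0.001, 2.921]
force: [0.4, -0.8, 0.8]
grip_width: 0.032
grip_force: 25.0
time_s: 16.4
ee_pos: [0.5418, 0.0512, 0.3065]
eef_rot: [-3.141, -0.001, 2.917]
force: [0.5, 0.7, -0.6]
grip_width: 0.0315
grip_force: 25.0
[-0.1   0.17  8.7 ] [-0.    -0.001 -0.001] rows>=1.7 q [ 0.03  0.39  1.64 -0.    1.11 -1.32]
[316. 243.]
```

View pics/w7.png

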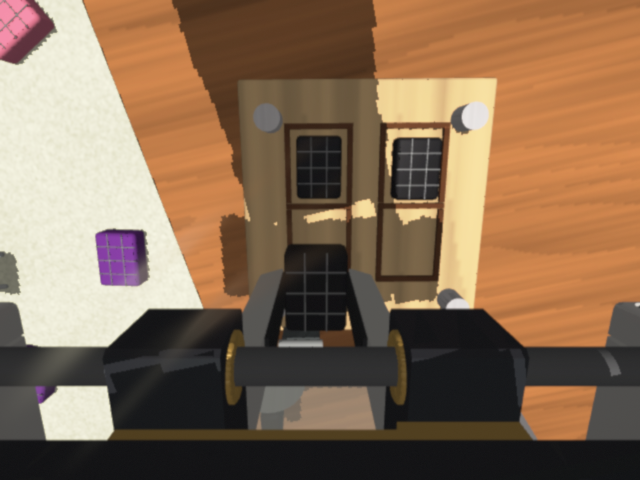

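Held cushion is at (316,290) and the far-right pocket ribs run 289–350 px (centre 319). A +1.7 mm shift fits, so I'm lowering.

```bash
python3 -m jog '[[-0.1,0.17,3,0,0,0],[-0.1,0.17,6,0,0,0],[-0.1,0.17,7.8,0,0,0],[-0.1,0.17,8.2,0,0,0],[-0.1,0.17,8.2,0,0,0],[-0.1,0.17,8.2,0,0,0]]';python3 plan.py 0.5430 0.0527 0.2195 2.918
```

```text
time_s: 17.05
ee_pos: [0.5438, 0.053, 0.2264]
eef_rot: [3.141, 0.002, 2.917]
force: [0.8, 0.8, 1.1]
grip_width: 0.0315
grip_force: 25.0
[ 0.07 -0.05  0.69] [ 0.     0.002 -0.001] rows>=0.1 q [ 0.03  0.51  1.69  0.    0.95 -1.32]
```

```bash
python3 -m jog '[[0.05,0,0.4,0,0,0],[0.05,0,0.62,0,0,0],[0.05,0,0.62,0,0,0],[0.05,0,0.62,0,0,0]]'; python3 -m jog '[[0,0,0,0,0,0],[0,0,0,0,0,0],[0,0,0,0,0,0],[0,0,0,0,0,0]]' 48 25;python3 -m jog '[[0,0,-2,0,0,0],[0,0,-6,0,0,0],[0,0,-11,0,0,0],[2,0,-16,0,0,0],[4,0,-20,0,0,0],[5,0,-20,0,0,0],[5,0,-20,0,0,0]]'; python3 - <<'E'
from press import *
w=shot('wrist'); i=w['img']; t=shot('top')['img'][140:300,250:370]
cv2.imwrite('pics/c8.png',np.hstack([i,cv2.resize(t,(360,480),interpolation=2)])[:, ::1] if 0 else np.hstack([cv2.resize(i,(480,360)),cv2.resize(t,(270,360),interpolation=2)]))
E
```

```text
time_s: 17.45
ee_pos: [0.5432, 0.0535, 0.2195]
eef_rot: [3.141, 0.001, 2.918]
force: [-0.7, 0.1, 4.9]
grip_width: 0.0319
grip_force: 25.0
time_s: 17.85
ee_pos: [0.5431, 0.0535, 0.2189]
eef_rot: [-3.142, -0.0, 2.918]
force: [-0.1, 0.9, -0.2]
grip_width: 0.0453
grip_force: 0.0
time_s: 18.55
ee_pos: [0.4935, 0.0648, 0.4197]
eef_rot: [3.141, 0.002, 2.918]
force: [0.1, 0.1, -0.5]
grip_width: 0.0448
grip_force: 0.0
```

View pics/c8.png

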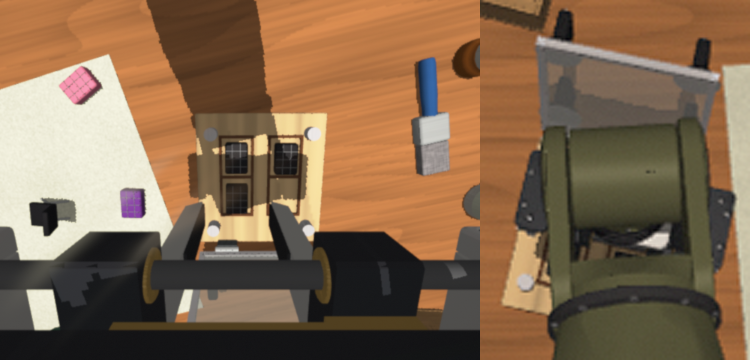

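All three cushions lie flat in pockets (wrist part of the picture: (236,155), (286,157), (236,195)). Now round behind the open lid with closed fingers.

```bash
sed -i 's/.0904/.0919/' press.py; python3 plan.py 0.7084 0.0510 0.46 2.918
```

```text
[-21.15   3.43  -4.24] [-0.    -0.001 -0.   ] rows>=4.4 q [ 0.06  0.17  1.64 -0.    1.32 -1.29]
```

```bash
python3 -m jog '[[0,1,-4.2,0,0,0],[-4,2,-4.2,0,0,0],[-8,3.4,-4.2,0,0,0],[-12,3.4,-4.2,0,0,0],[-16,3.4,-4.2,0,0,0],[-19,3.4,-4.2,0,0,0],[-21.2,3.4,-4.2,0,0,0],[-21.2,3.4,-4.2,0,0,0]]' 0 25; python3 plan.py 0.7084 0.0510 0.389 2.918
```

```text
time_s: 19.45
ee_pos: [0.7112, 0.0495, 0.4566]
eef_rot: [-3.14, -0.005, 2.916]
force: [-0.7, 0.3, -0.9]
grip_width: 0.0003
grip_force: 0.0
[0.27 0.09 6.76] [-0.001 -0.005 -0.002] rows>=1.4 q [ 0.02  0.67  0.87 -0.    1.61 -1.33]
```

```bash
python3 -m jog '[[0,0.1,4,0,0,0],[0,0.1,6.6,0,0,0],[0,0.1,6.6,0,0,0],[0,0.1,6.6,0,0,0]]';python3 -m jog '[[1.5,0,0,0,0,0],[3,0,0,0,0,0],[4.5,0,0,0,0,0],[6,0,0,0,0,0],[7.5,0,0,0,0,0],[7.5,0,0,0,0,0]]'; python3 - <<'E'
from press import *
p,R,o=pose(); c,s=np.cos(Y),np.sin(Y); d=p[:2]-C
print('press frame',c*d[0]+s*d[1],-s*d[0]+c*d[1],p[2]-.199)
shot('scene','s9.png')
E
```

```text
time_s: 19.85
ee_pos: [0.7088, 0.0517, 0.3952]
eef_rot: [-3.141, -0.001, 2.918]
force: [0.4, -0.6, 0.7]
grip_width: 0.0005
grip_force: 0.0
time_s: 20.45
ee_pos: [0.6349, 0.0686, 0.398]
eef_rot: [3.141, 0.004, 2.918]
force: [0.3, -0.2, 0.6]
grip_width: 0.0005
grip_force: 0.0
press frame 0.10941069936906028 0.0009290176382071996 0.19902051291353745
```

View pics/s9.png

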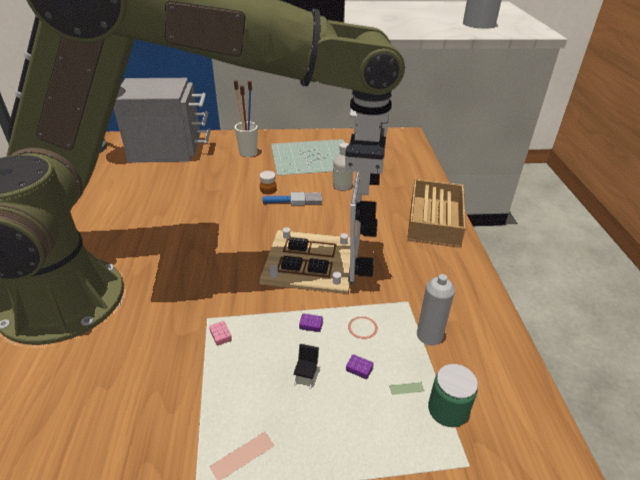

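Scene view: the lid is now nearly upright (plate at (354,230)) with the fingers behind it and the cushions in place. Continuing along the arc.

```bash
python3 -m jog '[[1,0,0.4,0,0,0],[2,0,0.7,0,0,0],[3.6,0,1,0,0,0],[5.2,0,1.4,0,0,0],[6.7,0,2,0,0,0],[8.1,0,2.7,0,0,0],[9.4,0,3.6,0,0,0],[10.7,0,4.6,0,0,0]]';python3 -m jog '[[1.1,0,1.1,0,0,0],[2.2,0,2.3,0,0,0],[3.1,0,3.6,0,0,0],[3.8,0,5,0,0,0],[4.4,0,6.5,0,0,0],[4.9,0,8,0,0,0],[5.2,0,9.6,0,0,0],[5.3,0,10.2,0,0,0]]'; python3 - <<'E'
from press import *
p,R,o=pose(); c,s=np.cos(Y),np.sin(Y); d=p[:2]-C
print('press frame',c*d[0]+s*d[1],-s*d[0]+c*d[1],p[2]-.199)
E
```

```text
time_s: 21.3
ee_pos: [0.5319, 0.0918, 0.3503]
eef_rot: [3.141, 0.003, 2.918]
force: [3.2, -3.1, 2.9]
grip_width: 0.0002
grip_force: 1.9
time_s: 22.1
ee_pos: [0.4803, 0.1038, 0.2466]
eef_rot: [-3.141, -0.0, 2.918]
force: [0.7, -1.7, 2.7]
grip_width: 0.0001
grip_force: 1.2
press frame -0.049125235642544826 0.0010401099039518032 0.04760643643398196
```

```bash
python3 -m jog '[[0,0,0.3,0,0,0],[0,0,0.6,0,0,0],[0,0,0.8,0,0,0],[0,0,0.9,0,0,0],[0,0,1,0,0,0],[0,0,1,0,0,0]]';python3 -m jog '[[0,0,-0.2,0,0,0],[0,0,-4,0,0,0],[0,0,-8,0,0,0],[0,0,-13,0,0,0],[0,0,-18,0,0,0],[0,0,-18,0,0,0]]' 45 25; python3 - <<'E'
from press import *
w=shot('wrist','w10.png')
for n,(x,y) in enumerate([(-.07,.07),(-.07,-.07),(.07,-.07),(.07,.07)]): print(n,proj(w,W(x,y,.08)).round(), W(x,y,0).round(4))
E
```

```text
time_s: 22.7
ee_pos: [0.4801, 0.1039, 0.24]
eef_rot: [3.141, 0.001, 2.918]
force: [-17.8, -3.5, 40.5]
grip_width: 0.0005
grip_force: 20.5
time_s: 23.3
ee_pos: [0.4799, 0.1039, 0.4239]
eef_rot: [3.138, 0.01, 2.918]
force: [0.9, 0.5, -0.8]
grip_width: 0.0416
grip_force: 0.0
0 [391. 203.] [0.4752 0.1756 0.    ]
1 [236. 203.] [0.4443 0.0391 0.    ]
2 [244. 342.] [0.5808 0.0082 0.    ]
3 [384. 342.] [0.6117 0.1447 0.    ]
```

View pics/w10.png

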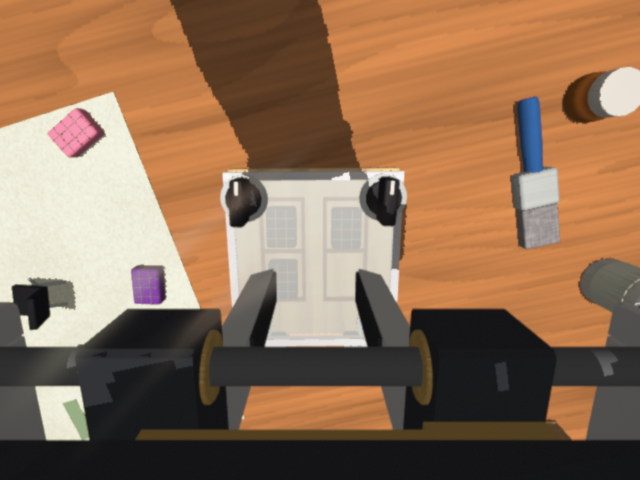

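Lid closed (push ended at the 41 mm plate top with 40 N); near knobs seen at (388,200) and (240,200), with white marks toward the front. Start with knob0.

```bash
python3 plan.py 0.4752 0.1756 0.30 2.918
```

```text
[ 2.1   6.87 12.02] [ 0.002  0.006 -0.   ] rows>=2.8 q [ 0.14  0.15  1.66  0.    1.32 -1.21]
```

```bash
python3 -m jog '[[1,3.5,4,0,0,0],[2.1,6.8,8,0,0,0],[2.1,6.8,12,0,0,0],[2.1,6.8,12,0,0,0],[2.1,6.8,12,0,0,0]]'; python3 - <<'E'
from press import *
w=shot('wrist','w11.png')
print(proj(w,W(-.07,.07,.08)).round(), proj(w,W(-.07,-.07,.08)).round())
E
python3 plan.py 0.4752 0.1756 0.252 2.918
```

```text
time_s: 23.85
ee_pos: [0.4745, 0.1746, 0.2972]
eef_rot: [-3.141, -0.002, 2.918]
force: [-0.2, 0.1, 1.2]
grip_width: 0.0423
grip_force: 0.0
[319. 275.] [ 77. 275.]
[-0.01  0.12  4.65] [ 0.     0.001 -0.001] rows>=0.9 q [ 0.28  0.32  1.76 -0.    1.06 -1.07]
```

View pics/w11.png

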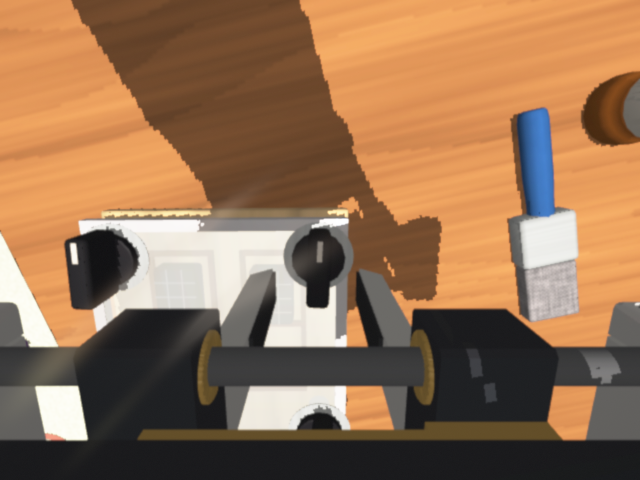

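Knob0's wing is at (319,272), between the fingers and as predicted.

```bash
python3 -m jog '[[0,0.1,2.5,0,0,0],[0,0.1,4.4,0,0,0],[0,0.1,4.5,0,0,0],[0,0.1,4.5,0,0,0]]'; python3 -m jog '[[0,0,0,0,0,0],[0,0,0,0,0,0],[0,0,0,0,0,0],[0,0,0,0,0,0],[0,0,0,0,0,0]]' 5 50; python3 -m jog '[[0,0,0,0,0,0.15],[0,0,0,0,0,0.3],[0,0,0,0,0,0.45],[0,0,0,0,0,0.6],[0,0,0,0,0,0.75],[0,0,0,0,0,0.9],[0,0,0,0,0,1.05],[0,0,0,0,0,1.2]]'; python3 -m jog '[[0,0,0,0,0,0],[0,0,0,0,0,0]]'; python3 -m jog '[[0,0,0,0,0,0],[0,0,0,0,0,0],[0,0,0,0,0,0],[0,0,0,0,0,0]]' 45;  python3 -m jog '[[0,0,-3,0,0,0],[0,0,-6,0,0,0],[0,0,-6,0,0,0]]'; python3 plan.py 0.5808 0.0082 0.31 2.918
```

```text
time_s: 24.3
ee_pos: [0.4751, 0.1754, 0.2538]
eef_rot: [3.141, 0.002, 2.917]
force: [0.6, -0.4, 0.7]
grip_width: 0.0425
grip_force: 0.0
time_s: 24.8
ee_pos: [0.4746, 0.1759, 0.2525]
eef_rot: [3.141, 0.001, 2.918]
force: [-0.5, 2.6, 4.1]
grip_width: 0.0133
grip_force: 49.8
time_s: 25.6
ee_pos: [0.4746, 0.1759, 0.2524]
eef_rot: [3.141, -0.0, 1.712]
force: [-2.0, 1.3, 4.8]
grip_width: 0.0136
grip_force: 49.9
time_s: 25.8
ee_pos: [0.4746, 0.1758, 0.2524]
eef_rot: [3.141, -0.0, 1.721]
force: [-0.4, 0.9, 6.1]
grip_width: 0.0136
grip_force: 49.8
time_s: 26.2
ee_pos: [0.4745, 0.1757, 0.2519]
eef_rot: [-3.141, 0.0, 1.719]
force: [-1.0, 0.4, 0.1]
grip_width: 0.0406
grip_force: 0.0
time_s: 26.5
ee_pos: [0.475, 0.1759, 0.3155]
eef_rot: [3.136, -0.001, 1.718]
force: [0.3, 0.2, -0.7]
grip_width: 0.0425
grip_force: 0.0
[-18.14   7.99   0.58] [ 0.005  0.003 -1.2  ] rows>=8.0 q [ 0.28  0.3   1.74 -0.    1.09  0.13]
```

```bash
python3 -m jog '[[-2.3,1,0,0,0,-0.15],[-4.6,2,0,0,0,-0.3],[-6.9,3,0,0,0,-0.45],[-9.1,4,0,0,0,-0.6],[-11.4,5,0,0,0,-0.75],[-13.6,6,0,0,0,-0.9],[-15.9,7,0,0,0,-1.05],[-18.1,8,0,0,0,-1.2]]'; python3 -m jog '[[0,0,0,0,0,0],[0,0,0,0,0,0]]'; python3 plan.py 0.5808 0.0082 0.252 2.918
```

```text
time_s: 27.3
ee_pos: [0.5806, 0.0074, 0.3112]
eef_rot: [-3.141, -0.001, 2.924]
force: [0.4, -0.5, -0.1]
grip_width: 0.0426
grip_force: 0.0
time_s: 27.5
ee_pos: [0.58, 0.0084, 0.3112]
eef_rot: [-3.141, -0.001, 2.914]
force: [0.4, -0.1, 0.6]
grip_width: 0.0424
grip_force: 0.0
[-0.09  0.    5.92] [-0.    -0.001 -0.004] rows>=1.2 q [-0.05  0.46  1.53  0.    1.15 -1.39]
```

```bash
python3 -m jog '[[-0.1,0,2.5,0,0,0],[-0.1,0,5,0,0,0],[-0.1,0,5.8,0,0,0],[-0.1,0,5.8,0,0,0]]'; python3 -m jog '[[0,0,0,0,0,0],[0,0,0,0,0,0],[0,0,0,0,0,0],[0,0,0,0,0,0],[0,0,0,0,0,0]]' 5 50; python3 -m jog '[[0,0,0,0,0,0.15],[0,0,0,0,0,0.3],[0,0,0,0,0,0.45],[0,0,0,0,0,0.6],[0,0,0,0,0,0.75],[0,0,0,0,0,0.9],[0,0,0,0,0,1.05],[0,0,0,0,0,1.2]]'; python3 -m jog '[[0,0,0,0,0,0],[0,0,0,0,0,0]]'; python3 -m jog '[[0,0,0,0,0,0],[0,0,0,0,0,0],[0,0,0,0,0,0],[0,0,0,0,0,0]]' 45;  python3 -m jog '[[0,0,-3,0,0,0],[0,0,-6,0,0,0],[0,0,-6,0,0,0]]'; python3 plan.py 0.4443 0.0391 0.31 2.918
```

```text
time_s: 27.9
ee_pos: [0.5808, 0.0089, 0.2532]
eef_rot: [-3.141, -0.002, 2.917]
force: [-0.1, -0.7, -0.6]
grip_width: 0.0421
grip_force: 0.0
time_s: 28.4
ee_pos: [0.5813, 0.0087, 0.2548]
eef_rot: [3.14, 0.001, 2.918]
force: [0.4, 5.8, 2.8]
grip_width: 0.0136
grip_force: 49.8
time_s: 29.2
ee_pos: [0.5812, 0.0086, 0.2547]
eef_rot: [3.141, -0.001, 1.712]
force: [-2.3, 3.9, 4.2]
grip_width: 0.0136
grip_force: 49.9
time_s: 29.4
ee_pos: [0.5812, 0.0085, 0.2547]
eef_rot: [3.141, -0.001, 1.721]
force: [-1.7, 4.3, 5.8]
grip_width: 0.0137
grip_force: 49.8
time_s: 29.8
ee_pos: [0.5811, 0.0081, 0.2539]
eef_rot: [-3.141, 0.0, 1.718]
force: [-0.7, 0.3, 1.1]
grip_width: 0.041
grip_force: 0.0
time_s: 30.1
ee_pos: [0.5817, 0.0081, 0.318]
eef_rot: [3.136, 0.001, 1.718]
force: [-0.2, -0.0, -0.4]
grip_width: 0.0423
grip_force: 0.0
[  5.08 -13.14   0.71] [ 0.005  0.005 -1.2  ] rows>=8.0 q [-0.05  0.45  1.52 -0.    1.16 -0.2 ]
```

```bash
python3 -m jog '[[0.6,-1.6,0,0,0,-0.15],[1.3,-3.3,0,0,0,-0.3],[1.9,-4.9,0,0,0,-0.45],[2.5,-6.6,0,0,0,-0.6],[3.2,-8.2,0,0,0,-0.75],[3.8,-9.9,0,0,0,-0.9],[4.5,-11.5,0,0,0,-1.05],[5.1,-13.1,0.3,0,0,-1.2]]'; python3 -m jog '[[0,0,0,0,0,0],[0,0,0,0,0,0]]'; python3 plan.py 0.4443 0.0391 0.252 2.918
```

```text
time_s: 30.9
ee_pos: [0.4433, 0.0396, 0.3107]
eef_rot: [-3.142, -0.0, 2.924]
force: [0.4, 0.1, -0.8]
grip_width: 0.0421
grip_force: 0.0
time_s: 31.1
ee_pos: [0.4444, 0.0394, 0.311]
eef_rot: [3.142, 0.0, 2.914]
force: [0.8, -0.8, 0.1]
grip_width: 0.0425
grip_force: 0.0
[ 0.01 -0.03  5.9 ] [ 0.     0.    -0.004] rows>=1.2 q [ 0.01  0.18  1.91 -0.    1.06 -1.34]
```

```bash
python3 -m jog '[[0,0,2.5,0,0,0],[0,0,5,0,0,0],[0,0,5.8,0,0,0],[0,0,5.8,0,0,0]]'; python3 -m jog '[[0,0,0,0,0,0],[0,0,0,0,0,0],[0,0,0,0,0,0],[0,0,0,0,0,0],[0,0,0,0,0,0]]' 5 50; python3 -m jog '[[0,0,0,0,0,0.15],[0,0,0,0,0,0.3],[0,0,0,0,0,0.45],[0,0,0,0,0,0.6],[0,0,0,0,0,0.75],[0,0,0,0,0,0.9],[0,0,0,0,0,1.05],[0,0,0,0,0,1.2]]'; python3 -m jog '[[0,0,0,0,0,0],[0,0,0,0,0,0]]'; python3 -m jog '[[0,0,0,0,0,0],[0,0,0,0,0,0],[0,0,0,0,0,0],[0,0,0,0,0,0]]' 45;  python3 -m jog '[[0,0,-3,0,0,0],[0,0,-6,0,0,0],[0,0,-6,0,0,0]]'; python3 plan.py 0.6117 0.1447 0.31 2.918
```

```text
time_s: 31.5
ee_pos: [0.4444, 0.0393, 0.2523]
eef_rot: [-3.141, -0.002, 2.916]
force: [-0.3, -0.3, 0.2]
grip_width: 0.0421
grip_force: 0.0
time_s: 32.0
ee_pos: [0.4442, 0.0394, 0.2536]
eef_rot: [3.141, 0.001, 2.918]
force: [-0.6, -1.2, 4.4]
grip_width: 0.0138
grip_force: 49.7
time_s: 32.8
ee_pos: [0.4443, 0.0395, 0.2536]
eef_rot: [3.14, 0.0, 1.712]
force: [-0.0, 0.1, 4.6]
grip_width: 0.0135
grip_force: 49.8
time_s: 33.0
ee_pos: [0.4443, 0.0395, 0.2536]
eef_rot: [3.14, 0.0, 1.721]
force: [0.4, 0.2, 6.0]
grip_width: 0.0136
grip_force: 49.7
time_s: 33.4
ee_pos: [0.444, 0.0395, 0.2529]
eef_rot: [-3.141, -0.0, 1.719]
force: [0.2, -0.4, 0.4]
grip_width: 0.0407
grip_force: 0.0
time_s: 33.7
ee_pos: [0.4446, 0.0395, 0.3162]
eef_rot: [3.136, 0.001, 1.718]
force: [0.3, 0.4, 0.3]
grip_width: 0.0421
grip_force: 0.0
[ 7.95 18.07  0.71] [ 0.004  0.004 -1.2  ] rows>=8.0 q [ 0.01  0.17  1.9   0.    1.06 -0.14]
```

```bash
python3 -m jog '[[1,2.3,0,0,0,-0.15],[2,4.5,0,0,0,-0.3],[3,6.8,0,0,0,-0.45],[4,9,0,0,0,-0.6],[5,11.3,0,0,0,-0.75],[6,13.6,0,0,0,-0.9],[7,15.8,0,0,0,-1.05],[8,18.1,0.1,0,0,-1.2]]'; python3 -m jog '[[0,0,0,0,0,0],[0,0,0,0,0,0]]'; python3 plan.py 0.6117 0.1447 0.252 2.918
```

```text
time_s: 34.5
ee_pos: [0.6121, 0.1457, 0.311]
eef_rot: [-3.141, -0.001, 2.925]
force: [0.2, -0.7, -0.6]
grip_width: 0.0423
grip_force: 0.0
time_s: 34.7
ee_pos: [0.6112, 0.1451, 0.3108]
eef_rot: [-3.141, -0.002, 2.916]
force: [0.4, 0.0, 0.6]
grip_width: 0.042
grip_force: 0.0
[-0.07 -0.02  5.88] [-0.001 -0.002 -0.002] rows>=1.2 q [ 0.17  0.56  1.38 -0.    1.2  -1.17]
```

```bash
python3 -m jog '[[0,0,2.5,0,0,0],[0,0,5,0,0,0],[0,0,5.8,0,0,0],[0,0,5.8,0,0,0]]'; python3 -m jog '[[0,0,0,0,0,0],[0,0,0,0,0,0],[0,0,0,0,0,0],[0,0,0,0,0,0],[0,0,0,0,0,0]]' 5 50; python3 -m jog '[[0,0,0,0,0,0.15],[0,0,0,0,0,0.3],[0,0,0,0,0,0.45],[0,0,0,0,0,0.6],[0,0,0,0,0,0.75],[0,0,0,0,0,0.9],[0,0,0,0,0,1.05],[0,0,0,0,0,1.2]]'; python3 -m jog '[[0,0,0,0,0,0],[0,0,0,0,0,0]]'; python3 -c "
from h import *
i=shot('scene')['img'][150:330,230:450]; cv2.imwrite('pics/s12.png',cv2.resize(i,None,fx=3,fy=3,interpolation=2))"
```

```text
time_s: 35.1
ee_pos: [0.6109, 0.1447, 0.2533]
eef_rot: [-3.141, -0.002, 2.916]
force: [0.2, 0.8, 1.2]
grip_width: 0.0423
grip_force: 0.0
time_s: 35.6
ee_pos: [0.6115, 0.1455, 0.2548]
eef_rot: [3.14, 0.001, 2.918]
force: [-0.1, 4.2, 3.5]
grip_width: 0.014
grip_force: 47.6
time_s: 36.4
ee_pos: [0.6114, 0.1455, 0.2548]
eef_rot: [3.141, -0.0, 1.712]
force: [-2.4, 3.2, 6.1]
grip_width: 0.0136
grip_force: 49.7
time_s: 36.6
ee_pos: [0.6114, 0.1454, 0.2548]
eef_rot: [3.141, -0.001, 1.717]
force: [-2.6, 3.5, 5.9]
grip_width: 0.0134
grip_force: 49.6
```

View pics/s12.png

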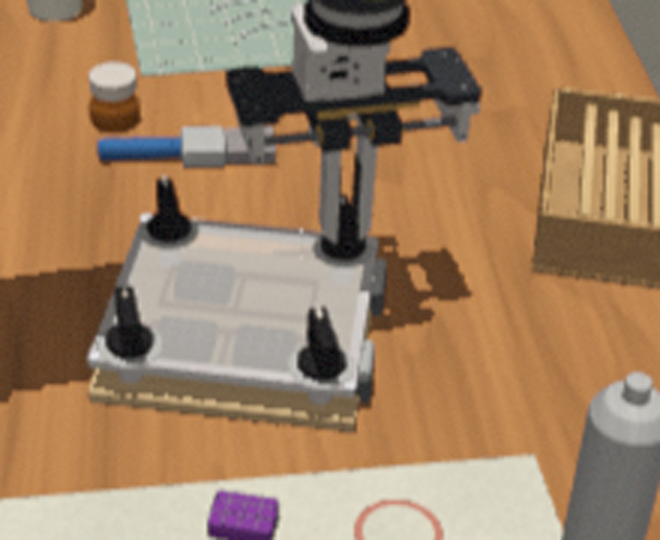

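All four wings, at (167,210), (130,325), (320,345) and the gripped one at (345,225), have turned about half way, with the lid flat. Second pass starts at knob3, already held, then 1, 0, 2.

```bash
python3 -m jog '[[0,0,0,0,0,0.15],[0,0,0,0,0,0.3],[0,0,0,0,0,0.45],[0,0,0,0,0,0.6],[0,0,0,0,0,0.75],[0,0,0,0,0,0.9],[0,0,0,0,0,1.05],[0,0,0,0,0,1.2]]'; python3 -m jog '[[0,0,0,0,0,0.05],[0,0,0,0,0,0.05]]'; python3 -m jog '[[0,0,0,0,0,0],[0,0,0,0,0,0],[0,0,0,0,0,0],[0,0,0,0,0,0]]' 45;  python3 -m jog '[[0,0,-3,0,0,0],[0,0,-6,0,0,0],[0,0,-6,0,0,0]]'; python3 plan.py 0.4443 0.0391 0.31 1.718
```

```text
time_s: 37.45
ee_pos: [0.6113, 0.1456, 0.2548]
eef_rot: [-3.141, -0.0, 0.512]
force: [-4.4, 2.9, 7.0]
grip_width: 0.0139
grip_force: 50.0
time_s: 37.65
ee_pos: [0.6112, 0.1456, 0.2548]
eef_rot: [-3.141, 0.0, 0.467]
force: [-6.2, 2.7, 8.1]
grip_width: 0.0135
grip_force: 51.1
time_s: 38.05
ee_pos: [0.6115, 0.145, 0.2539]
eef_rot: [3.142, 0.0, 0.468]
force: [-0.1, -0.1, -0.5]
grip_width: 0.0412
grip_force: 0.0
time_s: 38.35
ee_pos: [0.6119, 0.1452, 0.3183]
eef_rot: [3.14, -0.006, 0.468]
force: [-0.1, 0.4, -0.2]
grip_width: 0.0422
grip_force: 0.0
[-19.75   1.91   0.71] [ 0.005 -0.004 -1.25 ] rows>=8.3 q [ 0.17  0.55  1.37 -0.    1.21  1.28]
```

```bash
python3 -m jog '[[-2.5,0.2,0,0,0,-0.15],[-5,0.5,0,0,0,-0.3],[-7.5,0.7,0,0,0,-0.45],[-10,1,0,0,0,-0.6],[-12.5,1.2,0,0,0,-0.75],[-15,1.4,0,0,0,-0.9],[-17.5,1.7,0,0,0,-1.05],[-19.7,1.9,0.2,0,0,-1.2]]'; python3 -m jog '[[0,0,0,0,0,-0.05],[0,0,0,0,0,-0.05]]'; python3 plan.py 0.4443 0.0391 0.252 1.718
```

```text
time_s: 39.15
ee_pos: [0.4431, 0.0387, 0.3116]
eef_rot: [-3.141, 0.0, 1.674]
force: [0.8, -0.1, -0.7]
grip_width: 0.0425
grip_force: 0.0
time_s: 39.35
ee_pos: [0.4439, 0.0391, 0.3118]
eef_rot: [-3.141, 0.0, 1.718]
force: [0.3, 0.3, -0.1]
grip_width: 0.0423
grip_force: 0.0
[-0.    0.04  5.98] [-0.  0. -0.] rows>=1.2 q [ 0.01  0.18  1.91 -0.    1.06 -0.14]
```

```bash
python3 -m jog '[[0,0,2.5,0,0,0],[0,0,5,0,0,0],[0,0,5.9,0,0,0],[0,0,5.9,0,0,0]]'; python3 -m jog '[[0,0,0,0,0,0],[0,0,0,0,0,0],[0,0,0,0,0,0],[0,0,0,0,0,0],[0,0,0,0,0,0]]' 5 50; python3 -m jog '[[0,0,0,0,0,0.15],[0,0,0,0,0,0.3],[0,0,0,0,0,0.45],[0,0,0,0,0,0.6],[0,0,0,0,0,0.75],[0,0,0,0,0,0.9],[0,0,0,0,0,1.05],[0,0,0,0,0,1.2]]'; python3 -m jog '[[0,0,0,0,0,0.05],[0,0,0,0,0,0.05]]'; python3 -m jog '[[0,0,0,0,0,0],[0,0,0,0,0,0],[0,0,0,0,0,0],[0,0,0,0,0,0]]' 45;  python3 -m jog '[[0,0,-3,0,0,0],[0,0,-6,0,0,0],[0,0,-6,0,0,0]]'; python3 plan.py 0.4752 0.1756 0.31 1.718
```

```text
time_s: 39.75
ee_pos: [0.4442, 0.0394, 0.2521]
eef_rot: [-3.139, -0.0, 1.717]
force: [-0.3, 0.8, 0.7]
grip_width: 0.0423
grip_force: 0.0
time_s: 40.25
ee_pos: [0.4443, 0.0393, 0.2536]
eef_rot: [3.14, 0.0, 1.718]
force: [-0.8, 0.1, 3.2]
grip_width: 0.0135
grip_force: 50.0
time_s: 41.05
ee_pos: [0.4443, 0.0393, 0.2535]
eef_rot: [3.141, -0.001, 0.512]
force: [-0.7, -0.1, 3.9]
grip_width: 0.0134
grip_force: 50.1
time_s: 41.25
ee_pos: [0.4443, 0.0394, 0.2535]
eef_rot: [3.141, -0.001, 0.468]
force: [-0.5, 1.4, 6.4]
grip_width: 0.0129
grip_force: 51.0
time_s: 41.65
ee_pos: [0.4441, 0.0393, 0.2529]
eef_rot: [-3.141, 0.0, 0.468]
force: [-0.2, 0.9, 0.2]
grip_width: 0.0408
grip_force: 0.0
time_s: 41.95
ee_pos: [0.4447, 0.0393, 0.3162]
eef_rot: [3.139, -0.005, 0.468]
force: [-0.9, -0.9, -0.6]
grip_width: 0.0425
grip_force: 0.0
[  8.86 -10.79   0.64] [ 0.005 -0.003 -1.25 ] rows>=8.3 q [0.01 0.17 1.9  0.   1.06 1.11]
```

```bash
python3 -m jog '[[1.1,-1.3,0,0,0,-0.15],[2.2,-2.7,0,0,0,-0.3],[3.3,-4,0,0,0,-0.45],[4.4,-5.4,0,0,0,-0.6],[5.5,-6.7,0,0,0,-0.75],[6.6,-8.1,0,0,0,-0.9],[7.7,-9.4,0,0,0,-1.05],[8.9,-10.8,0,0,0,-1.2]]'; python3 -m jog '[[0,0,0,0,0,-0.05],[0,0,0,0,0,-0.05]]'; python3 plan.py 0.4752 0.1756 0.252 1.718
```

```text
time_s: 42.75
ee_pos: [0.4749, 0.1765, 0.3123]
eef_rot: [-3.141, 0.0, 1.674]
force: [-0.0, 0.1, -0.0]
grip_width: 0.0424
grip_force: 0.0
time_s: 42.95
ee_pos: [0.4748, 0.1762, 0.3122]
eef_rot: [-3.14, 0.0, 1.719]
force: [0.2, 0.3, -0.4]
grip_width: 0.0424
grip_force: 0.0
[-0.06  0.04  6.02] [-0.001  0.     0.001] rows>=1.2 q [ 0.28  0.3   1.75 -0.    1.09  0.13]
```

```bash
python3 -m jog '[[0,0,2.5,0,0,0],[0,0,5,0,0,0],[0,0,5.9,0,0,0],[0,0,5.9,0,0,0]]'; python3 -m jog '[[0,0,0,0,0,0],[0,0,0,0,0,0],[0,0,0,0,0,0],[0,0,0,0,0,0],[0,0,0,0,0,0]]' 5 50; python3 -m jog '[[0,0,0,0,0,0.15],[0,0,0,0,0,0.3],[0,0,0,0,0,0.45],[0,0,0,0,0,0.6],[0,0,0,0,0,0.75],[0,0,0,0,0,0.9],[0,0,0,0,0,1.05],[0,0,0,0,0,1.2]]'; python3 -m jog '[[0,0,0,0,0,0.05],[0,0,0,0,0,0.05]]'; python3 -m jog '[[0,0,0,0,0,0],[0,0,0,0,0,0],[0,0,0,0,0,0],[0,0,0,0,0,0]]' 45;  python3 -m jog '[[0,0,-3,0,0,0],[0,0,-6,0,0,0],[0,0,-6,0,0,0]]'; python3 plan.py 0.5808 0.0082 0.31 1.718
```

```text
time_s: 43.35
ee_pos: [0.4747, 0.1756, 0.253]
eef_rot: [-3.139, 0.0, 1.716]
force: [-0.7, 0.2, 0.5]
grip_width: 0.042
grip_force: 0.0
time_s: 43.85
ee_pos: [0.4748, 0.1759, 0.2546]
eef_rot: [-3.141, -0.0, 1.718]
force: [-4.0, -0.7, 5.3]
grip_width: 0.0136
grip_force: 50.0
time_s: 44.65
ee_pos: [0.4747, 0.1759, 0.2546]
eef_rot: [-3.141, 0.0, 0.512]
force: [-5.0, 0.2, 6.8]
grip_width: 0.0137
grip_force: 50.1
time_s: 44.85
ee_pos: [0.4747, 0.176, 0.2546]
eef_rot: [3.141, 0.0, 0.467]
force: [-4.8, -0.5, 6.6]
grip_width: 0.0137
grip_force: 51.0
time_s: 45.25
ee_pos: [0.4749, 0.1758, 0.254]
eef_rot: [3.142, -0.0, 0.468]
force: [0.1, -1.2, 0.7]
grip_width: 0.0406
grip_force: 0.0
time_s: 45.55
ee_pos: [0.4754, 0.176, 0.3175]
eef_rot: [3.141, -0.006, 0.468]
force: [-0.4, 0.7, 0.3]
grip_width: 0.0417
grip_force: 0.0
[ 1.84 19.73  0.78] [ 0.004 -0.004 -1.25 ] rows>=8.3 q [0.28 0.3  1.74 0.   1.1  1.39]
```

```bash
python3 -m jog '[[0.2,2.5,0,0,0,-0.15],[0.5,5,0,0,0,-0.3],[0.7,7.5,0,0,0,-0.45],[0.9,10,0,0,0,-0.6],[1.2,12.5,0,0,0,-0.75],[1.4,15,0,0,0,-0.9],[1.6,17.5,0,0,0,-1.05],[1.8,19.7,0.2,0,0,-1.2]]'; python3 -m jog '[[0,0,0,0,0,-0.05],[0,0,0,0,0,-0.05]]'; python3 plan.py 0.5808 0.0082 0.252 1.718
```

```text
time_s: 46.35
ee_pos: [0.5803, 0.007, 0.3114]
eef_rot: [-3.141, -0.0, 1.674]
force: [0.0, 0.9, -0.7]
grip_width: 0.0428
grip_force: 0.0
time_s: 46.55
ee_pos: [0.5798, 0.0076, 0.311]
eef_rot: [-3.14, -0.0, 1.718]
force: [0.4, 0.8, -0.0]
grip_width: 0.0424
grip_force: 0.0
[0.04 0.11 5.9 ] [-0.001 -0.    -0.   ] rows>=1.2 q [-0.05  0.46  1.53  0.    1.15 -0.2 ]
```

```bash
python3 -m jog '[[0,0.1,2.5,0,0,0],[0,0.1,5,0,0,0],[0,0.1,5.8,0,0,0],[0,0.1,5.8,0,0,0]]'; python3 -m jog '[[0,0,0,0,0,0],[0,0,0,0,0,0],[0,0,0,0,0,0],[0,0,0,0,0,0],[0,0,0,0,0,0]]' 5 50; python3 -m jog '[[0,0,0,0,0,0.15],[0,0,0,0,0,0.3],[0,0,0,0,0,0.45],[0,0,0,0,0,0.6],[0,0,0,0,0,0.75],[0,0,0,0,0,0.9],[0,0,0,0,0,1.05],[0,0,0,0,0,1.2]]'; python3 -m jog '[[0,0,0,0,0,0.05],[0,0,0,0,0,0.05]]'; python3 -m jog '[[0,0,0,0,0,0],[0,0,0,0,0,0],[0,0,0,0,0,0],[0,0,0,0,0,0]]' 45;  python3 -m jog '[[0,0,-3,0,0,0],[0,0,-7,0,0,0],[0,0,-12,0,0,0],[-2,0,-15,0,0,0],[-2,0,-15,0,0,0]]'; python3 -c "
from h import *
i=shot('scene')['img'][150:330,230:450]; cv2.imwrite('pics/s13.png',cv2.resize(i,None,fx=3,fy=3,interpolation=2))"
```

```text
time_s: 46.95
ee_pos: [0.5806, 0.0086, 0.2531]
eef_rot: [-3.139, -0.0, 1.717]
force: [0.1, -0.6, -0.0]
grip_width: 0.0419
grip_force: 0.0
time_s: 47.45
ee_pos: [0.581, 0.0083, 0.2547]
eef_rot: [3.14, 0.0, 1.718]
force: [2.8, 0.6, 1.4]
grip_width: 0.0136
grip_force: 50.0
time_s: 48.25
ee_pos: [0.5807, 0.0086, 0.2546]
eef_rot: [-3.141, 0.0, 0.512]
force: [-4.2, 3.1, 8.4]
grip_width: 0.0132
grip_force: 50.1
time_s: 48.45
ee_pos: [0.5807, 0.0087, 0.2547]
eef_rot: [-3.141, 0.0, 0.467]
force: [-4.0, 2.7, 7.5]
grip_width: 0.0135
grip_force: 51.0
time_s: 48.85
ee_pos: [0.5808, 0.0082, 0.254]
eef_rot: [3.142, 0.0, 0.468]
force: [-0.8, 0.4, -0.1]
grip_width: 0.0409
grip_force: 0.0
time_s: 49.35
ee_pos: [0.5621, -0.0013, 0.4087]
eef_rot: [3.138, -0.006, 0.467]
force: [-0.5, 0.0, 0.3]
grip_width: 0.0429
grip_force: 0.0
```

View pics/s13.png

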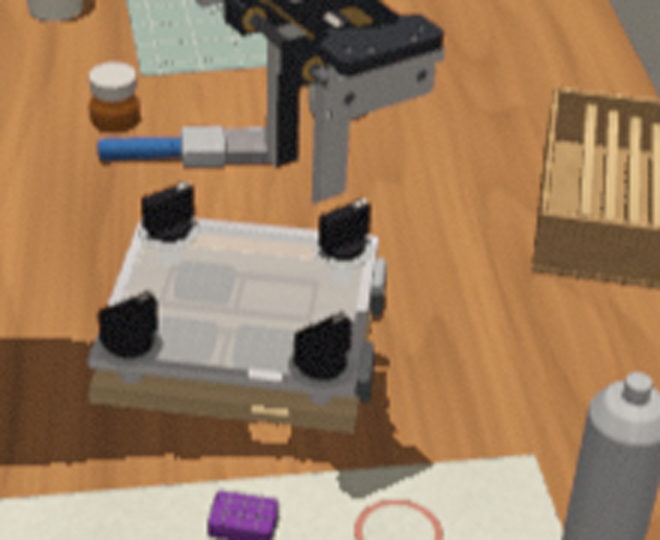

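All four wings, at (167,212), (345,230), (128,325) and (322,345), have turned alike to about 2.4 rad. The lid is flat, the cushions sit in place under it and the gripper is clear, so I'm handing in.

```bash
python3 -m jog '[[0,0,0,0,0,0],[0,0,0,0,0,0]]' >/dev/null; python3 -c "
from station import ctrl
print(ctrl.hand_in())"
```

```text
the job is handed in; nothing more can be done
None
```

Job handed in: the three cushions lie flat in pockets 0, 1 and 2, the lid is closed, and all four knobs were turned in two crisscross passes to their stops; hand-in returned no verdict.

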